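Set the length stop of a strip-cutting jig to its index notch

ROBOT

A 6-joint arm with a two-finger parallel gripper is mounted at the origin on the work surface. World frame = base frame: x ahead of the robot, y to its left, z up, the work surface at z = 0. Lengths are in m, angles in rad, forces in N, time in s.
With the tool pointing down it reaches from about 0.4 to 0.925 m from the base axis. Payload 12.5 kg.
Tool frame: the origin (TCP) lies at the very end of the fingers, on their centre line; the grasp point (between the pads) lies 19 mm behind it; z points along the fingers, y is the direction in which the jaws open and shut (so a half turn about z gives the same grasp; the last joint's range is limited). The gripper opens to 95 mm and grips with 3 to 60 N. Pads are 20 mm wide; open, the fingers measure 119 mm over their backs; the gripper's body (75 mm by 180 mm) begins 59 mm behind the grasp point.
Start: joints at [1.069, 0.491, 1.559, -0, 1.092, -0.106], TCP at [0.241, 0.577, 0.215] pointing down, gripper open.
Joint ranges: [-3.1, 3.1], [-0.84, 2.19], [0.05, 2.79], [-1.13, 4.28], [0.06, 2.93], [-2.69, 2.69]. Speed limits (rad/s): [2.22, 2.22, 2.79, 3.14, 3.14, 3.14].

INTERFACE

Orientations are given as [roll, pitch, yaw] about the fixed x, y, z axes, in that order (R = Rz(yaw) Ry(pitch) Rx(roll)).
In Python, from station import move_ptp, line_to, movej, move_gripper, pause, solve_ik, read_state, capture, Unreachable, finish_job gives the robot as it stands. Calls block until the motion is done:
- move_ptp(position, orientation): joint-space move of the TCP to a pose.
- line_to(position, attitude=None, speed=0.15): straight line of the TCP; attitude=None keeps the orientation; speed is the mean speed in m/s.
- movej(angles): joint-space move.
- move_gripper(opening): finger opening in m; the grip force is fixed at half the most; returns when the fingers have stopped.
- pause(seconds).
- solve_ik(position, orientation): joint angles nearest the present ones, or None.
- read_state(): the state.
- capture(name): name is "scene" or "top" or "wrist"; returns a dict with "image" (480x640x3 uint8, red, green, blue), "mtx" (3x3 intrinsics, pixels), "world_to_cam" (4x4, takes a point from world to camera coordinates). Camera axes: x right, y down, z forward; pixel columns grow to the right and rows downward; lengths in m; the calibration is good to about 2 mm. The wrist camera is an equidistant fisheye: a pixel r from the principal point sees the ray r / f radians off the axis. A picture is of the moment at which its call begins. There is no depth.
A pose or a line that the arm cannot do raises Unreachable and nothing moves.
- finish_job(): hands the job in, once; it reports no verdict.
The state is a dict: "time": time; "joints": joint angles; "dq": joint speeds; "tau": joint torques, N m; "ee_pos": TCP position; "tcp_rot": TCP orientation; "ft_force": force on the tool from outside, world axes, zero at the start; "torque": the same for the moment, N m; "gripper_width": finger opening in m.
Only numpy, scipy, OpenCV 4.12 (cv2) and the standard library are available. Lean on these libraries where they do the work, as an engineer would, in place of code of your own. Each camera call takes 0.05 s, during which the arm holds its last target. There are 200 camera calls.

TASK

On the model maker's cutting jig, push the black release knob down, turn it clockwise all the way to its stop and let it spring back up, so that its red gate swings out of the way. Then take the yellow post of the blue length stop in the fingers and slide the stop along the rail to the orange index clip until you feel its ball drop into the notch, without running on past the clip. Finish there still gripping the post, with the ball in the notch and the stop at rest, and leave the other things on the bench where they are.

Things in the scene. Friction and masses are not known exactly. Their poses are not given: they have to be found in the camera images.
- jig: Jig fixed to the bench: plywood base 170 x 390 x 12 mm with an aluminium rail 30 mm wide, its top 22 mm high. Origin on the bench under the rail's middle line (x = 0); the stop slides towards +y (the wooden mitre block), +x is the release knob's side, z up. The knob's axis is at x +75, y -55 mm; the stop is found parked at x 0, y -130 to -105 mm. The gate blocks the rail at y -55 mm.
- release (a joint): Turn of the release knob: 0 = locked as found, growing clockwise seen from above, 1.2 rad = end stop. It turns only while pushed down 5 mm or more, and rises again only at either end (below 0.1 or above 1.1 rad). Friction 0.05 N m; stays where left. At 0 its red gate arm (9 mm wide, 85 mm long from the axis, 32 to 38 mm high) lies across the rail and blocks the stop; at 1.2 it is clear.
- release_press (a joint): How far the release knob is pushed down: 0 = up, 0.008 m = fully down. Spring: 4 N to start moving, 9 N fully down.
- release_grip (a point): Grip point of the release knob, on its turning axis, 66 mm above the bench when up. The knob's grip is an upright black bar 38 mm long (along this point's x), 14 mm thick (along its y), its top 13 mm above this point, its foot (a disc 42 mm across) 22 mm below it. The x and y axes turn with the knob; at joint 0 they are the jig's x and y.
- stop: The blue length stop, a carriage 50 mm (x, across the rail) by 44 mm (y, along the rail) by 18 mm that slides on the rail in the jig's +y direction with about 1.5 N friction and cannot lift off. Origin at the centre of its underside, 23 mm above the bench; axes as the jig's. On it stands the yellow post.
- stop_grip (a point): Grip point in the yellow post of the stop, on its vertical centre line, 62 mm above the bench. The post is 24 x 24 mm and reaches from 41 to 77 mm above the bench. Axes as the jig's.
- ball (a joint): Sprung ball under the stop: 0.0002 m = riding on the flat track, 0.0029 m = fully in the notch (a small red pin on the carriage sinks with it). There is one notch: the ball starts to drop 5 mm from it and from 4 mm draws a free stop in; centred, pulling it out takes about 8 N more than the sliding friction. Above 0.0012 m it counts as in the notch (within about 1.5 mm of centre).
- clip: Orange index clip, 12 x 44 (along the rail) x 10 mm, beside the rail on the jig's -x side; origin at the centre of its underside, axes as the jig's. It marks the notch roughly: the notch is felt with the post's centre within 6 mm, before or after, of the clip's middle along y. The post's centre must not go past the clip's far (+y) end, 22 mm beyond its middle.
- highlighter: Loose yellow highlighter 110 mm long, lying on the bench; leave alone.
- knife: Loose capped hobby knife 160 mm long, lying; leave alone.
- glue: Loose small amber glue bottle 28 mm across, 65 mm tall, standing; leave alone.
- tape: Loose tape measure 62 x 34 x 60 mm; leave alone.
- sanding_block: Loose cork sanding block 90 x 35 x 20 mm; leave alone.
- fuselage: Loose grey model fuselage about 250 mm long, 62 mm tall; leave alone.
- paint_tin: Loose small open paint tin 44 mm across, 40 mm tall; leave alone.

How it is judged:
On the way, in this order (a step that is already met when the one before it is completed fails the run):
1. the release knob is pushed down at least 5 mm (value of joint release_press above 0.005 m), for 0.1 s.
2. the release knob is turned clockwise to its stop and has sprung up again (value of joint release above 1.1 rad and value of joint release_press below 0.003 m), for 0.2 s.
3. the stop has been slid past the gate (y of stop in the frame of jig above -0.06 m).
At the end, for the whole second after the job is handed in: The ball is over 1.2 mm down in the notch at the clip, the stop is at rest (under 10 mm/s), the fingers grip its post with over 2 N and the grasp point within 30 mm of the grip point, and the release knob is turned to its stop (over 1.1 rad) and sprung up (under 3 mm down) (all of step 2 and value of joint ball above 0.0012 m and y of stop_grip in the frame of clip between -0.012 and 0.012 m and linear speed of stop below 0.01 m/s and contact force between the fingers and stop above 2 N and distance between the grasp point and stop_grip below 0.03 m); the arm keeps its last pose, push and grip.
It fails at once if the stop is run past the far end of the clip (y of stop_grip in the frame of clip above 0.022 m).
It fails at once if a bystander is pushed more than 25 mm (distance of any of highlighter, knife, glue, tape, sanding_block, fuselage, paint_tin from where it was at the start of the episode above 0.025 m).
It also fails if it takes over 67 s, if anything falls off the work surface, if the arm or the gripper's body presses on something with over 40 N, if the wrist force passes 120 N, or if a joint passes its speed limit or range.

## Working session

There is one attempt and no reset: what is moved stays moved. The work goes in short steps, each a Python script; the robot and the scene stay as the last script left them, time stands still between calls to the robot, and variables do not carry over. Pictures are saved under pics/ and viewed, about 8 in all and at most 12, crops included, and the job is handed in when it is done.

```bash
ls; mkdir -p pics; cat > h.py <<'E'
import numpy as np, cv2
from station import *
def snap(n,f):
    c=capture(n); np.savez('pics/'+f+'.npz',**c); cv2.imwrite('pics/'+f+'.png',c['image'][:,:,::-1]); return c
def ray(c,u,v):
    K=c['mtx'];T=np.array(c['world_to_cam']);d=np.linalg.inv(K)@[u,v,1];R=T[:3,:3]
    return -R.T@T[:3,3], R.T@d
def onplane(c,u,v,z):
    o,d=ray(c,u,v); return o+d*(z-o[2])/d[2]
def proj(c,p):
    T=np.array(c['world_to_cam']);q=T[:3,:3]@np.array(p)+T[:3,3];q=c['mtx']@q;return q[:2]/q[2]
E
python3 - <<'E'
from h import *
for n in('scene','top'):
    c=snap(n,n+'0'); T=c['world_to_cam']; print(n,(-T[:3,:3].T@T[:3,3]).round(3),T[2,:3].round(2))
s=read_state();print(s['time'],s['ft_force'],s['gripper_width'],s['tcp_rot'])
a=cv2.imread('pics/scene0.png');b=cv2.imread('pics/top0.png')
E
```

```text
pics
scene [0.966 0.642 0.715] [-0.41 -0.6  -0.69]
top [0.455 0.067 0.918] [ 0.13 -0.02 -0.99]
0.1 [0.22284433 0.89643974 0.41941046] 0.09500240268929791 [-3.14057069e+00 -6.99295755e-05  2.74581373e+00]
```

View pics/top0.png

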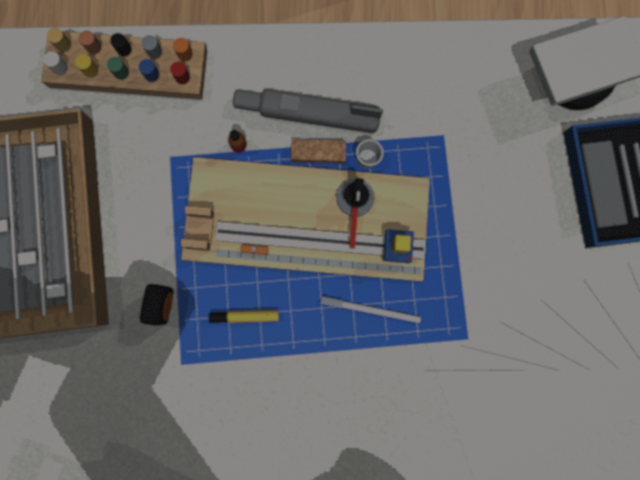

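View pics/scene0.png

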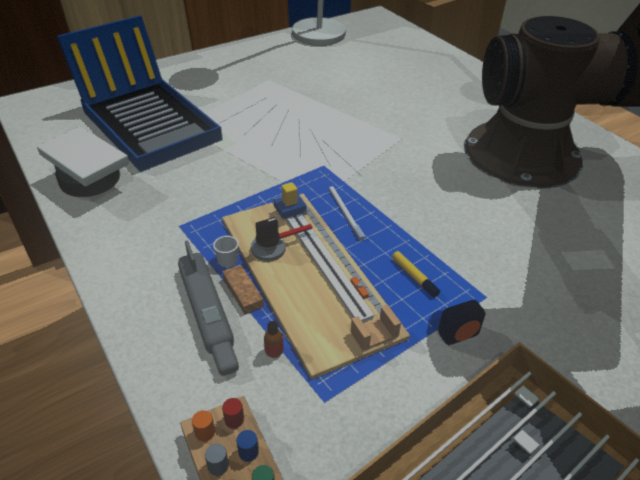

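The top view shows the jig on the blue mat: plywood corners about (192,158), (430,178), (422,280), (182,260), knob at (356,193), red gate (353,228), yellow post (403,244), orange clip (254,250). In the scene view the post is at (290,193), the knob at (267,235) and the clip at (360,288). The knife lies at about 60 mm or more from the rail, and the tin and sanding block are behind the knob.

```bash
cat > m.py <<'E'
from h import *
C={n:dict(np.load(f'pics/{n}0.npz')) for n in('scene','top')}
H={n:cv2.cvtColor(C[n]['image'],cv2.COLOR_RGB2HSV) for n in C}
def blob(n,lo,hi,near):
    m=cv2.inRange(H[n],np.array(lo),np.array(hi)); k,l,s,ce=cv2.connectedComponentsWithStats(m)
    i=min((i for i in range(1,k) if s[i,4]>=15),key=lambda i:np.hypot(*(ce[i]-near)),default=None)
    return (l==i).astype(np.uint8),s[i],ce[i]
c=C['top']
for p in [(403,244),(254,250),(353,230),(300,200),(290,193)]: print(p,H['top'][p[1],p[0]])
# board
m,s,ce=blob('top',(12,50,90),(26,190,255),(290,200)); ct=max(cv2.findContours(m,0,2)[0],key=cv2.contourArea)
h=cv2.convexHull(ct)[:,0,:]; P=np.array([onplane(c,u,v,.012)[:2] for u,v in h])
r=cv2.minAreaRect((P*1000).astype(np.float32)); print('board',r,s)
for nm,lo,hi,z,a,b in [('post',(22,130,90),(35,255,255),.077,(403,244),(290,189)),('clip',(5,150,80),(16,255,255),.022,(254,250),(360,288)),('gate',(0,150,80),(4,255,255),.038,(353,230),(297,230))]:
    for n,q in(('top',a),('scene',b)):
        try:
            m,s,ce=blob(n,lo,hi,q); ct=max(cv2.findContours(m,0,2)[0],key=cv2.contourArea)[:,0,:]
            P=np.array([onplane(C[n],u,v,z)[:2] for u,v in ct])*1000
            print(nm,n,s,ce.round(1),onplane(C[n],*ce,z).round(4),[np.round(x,1) for x in cv2.minAreaRect(P.astype(np.float32))])
        except Exception as e: print(nm,n,e)
T=cv2.resize(cv2.imread('pics/top0.png')[140:290,170:440],None,fx=2.9,fy=2.9,interpolation=cv2.INTER_CUBIC); cv2.imwrite('pics/crop0.png',T)
E
python3 m.py
```

```text
(403, 244) [ 29 146 136]
(254, 250) [165   9 109]
(353, 230) [  0 189 119]
(300, 200) [ 27  64 136]
(290, 193) [ 27  65 137]
board ((605.484375, 65.44477844238281), (388.69793701171875, 168.51214599609375), 83.4377670288086) [ 182  158  241  122 9456]
post top [395 235  15  17 228] [401.9 243.1] [ 0.5529 -0.0777  0.077 ] [array([553. , -77.8]), array([21. , 24.1]), np.float64(87.2)]
post scene [282 183  14  10  90] [288.6 187.5] [ 0.5573 -0.0743  0.077 ] [array([557.1, -74.4]), array([22.7, 21.1]), np.float64(80.9)]
clip top [257 247  10   7  57] [261.9 249.6] [0.5545 0.1361 0.022 ] [array([553.9, 136.7]), array([14.3,  9.6]), np.float64(88.6)]
clip scene [358 287  10   9  46] [362.4 291. ] [0.5593 0.163  0.022 ] [array([559.1, 162.9]), array([17.6,  8.8]), np.float64(84.4)]
gate top [350 208   7  39 163] [353.1 226.7] [ 0.5854 -0.0088  0.038 ] [array([585. ,  -8.7]), array([ 6.8, 60.9]), np.float64(83.7)]
gate scene [280 225  31  12  84] [293.6 230.5] [ 0.5878 -0.0069  0.038 ] [array([585.2,  -6.8]), array([ 7.4, 60.1]), np.float64(83.6)]
```

View pics/crop0.png

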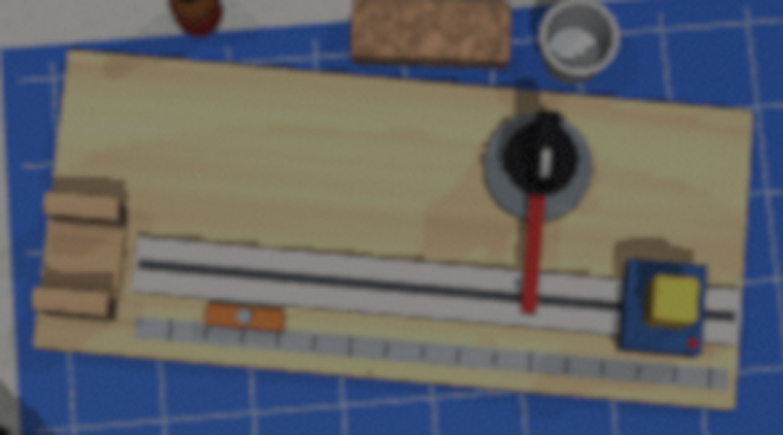

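The crop confirms the layout. The slot line runs crop (140,265)→(735,316), the clip spans (205,303)–(284,328), the gate tip is at (528,313), the disc is centred near (537,165) and the red pin is at (693,343). I'll build the jig frame from several cues and cross-check them.

```bash
cat >> m.py <<'E'
print('----')
cr=lambda x,y:(170+(x+.5)/2.9-.5,140+(y+.5)/2.9-.5)
a=onplane(c,*cr(140,265),.022);b=onplane(c,*cr(735,316),.022); d=(a-b)[:2]
print('slot',a.round(4),b.round(4),'len',np.hypot(*d),'yaw',-np.arctan2(d[0],d[1]))
yaw=np.radians(83.5-90); ex=np.array([np.cos(yaw),np.sin(yaw)]); ey=np.array([-ex[1],ex[0]])
def jig(p,o): q=np.array(p)[:2]-o; return np.array([q@ex,q@ey])*1000
X0=((a+b)/2)[:2]@ex
g=np.array([.585,-.0078]); Yg=g@ey+.055
Yb=np.array([.6055,.0654])@ey
print('x0',X0,'y0 from gate',Yg,'board mid y',Yb,'board mid x',np.array([.6055,.0654])@ex-X0)
o=X0*ex+Yg*ey; print('origin',o)
def full(n,lo,hi,q,r,z):
    m=cv2.inRange(H[n],np.array(lo),np.array(hi)); k=np.zeros_like(m); cv2.circle(k,q,r,255,-1); m&=k
    P=np.array([onplane(C[n],x,y,z)[:2] for y,x in np.argwhere(m)]); J=np.array([jig(p,o) for p in P]); return np.percentile(J,[1,99],axis=0).round(1).tolist(),len(J)
for n,q in(('top',(254,249)),('scene',(361,288))): print('clip',n,full(n,(4,130,70),(18,255,255),q,17,.022))
for n,q in(('top',(353,228)),('scene',(297,230))): print('gate',n,full(n,(0,150,70),(5,255,255),q,24,.038))
for n,q in(('top',(402,243)),('scene',(289,188))): print('post',n,full(n,(22,120,120),(35,255,255),q,14,.077))
print('disc z.044',jig(onplane(c,*cr(537,165),.044),o),'z.02',jig(onplane(c,*cr(537,165),.02),o))
k=o+.075*ex-.055*ey; print('knob',k)
for y in (yaw+np.pi,yaw):
  for dz in(0,-1.2):
    print(y,dz,solve_ik([*k,.05],[np.pi,0,y+dz]), solve_ik([*(o+.1*ey),.05],[np.pi,0,y+dz]))
E
python3 m.py | sed '1,/----/d'
```

```text
slot [0.586  0.2055 0.022 ] [ 0.5495 -0.1206  0.022 ] len 0.32816600354778247 yaw -0.11127785782673316
x0 0.5593122246197877 y0 from gate 0.11347401957994804 board mid y 0.13352414529771633 board mid x 0.03489204381196498
origin [0.56856251 0.04942865]
clip top ([[-29.1, 76.3], [-18.1, 117.8]], 151)
clip scene ([[-27.7, 79.2], [-16.7, 121.1]], 108)
gate top ([[-7.3, -59.4], [53.8, -52.5]], 169)
gate scene ([[-6.2, -57.5], [52.1, -50.3]], 84)
post top ([[-10.9, -139.1], [10.0, -118.9]], 194)
post scene ([[-8.3, -135.8], [12.9, -113.7]], 90)
disc z.044 [ 70.26778803 -54.51639048] z.02 [ 75.33944144 -56.1418154 ]
knob [ 0.63685422 -0.01370804]
3.0281462522101616 0 [-0.12516013  0.69847374  1.66981484  0.          0.77330408 -1.58251006] [ 0.1408596   0.65800941  1.77076575  0.          0.71281749 -1.31649033]
3.0281462522101616 -1.2 [-1.25160131e-01  6.98473736e-01  1.66981484e+00 -4.44089210e-16
  7.73304076e-01 -3.82510056e-01] [ 1.40859595e-01  6.58009406e-01  1.77076575e+00 -4.44089210e-16
  7.12817495e-01 -1.16490330e-01]
-0.11344640137963143 0 [-1.25160131e-01  6.98473736e-01  1.66981484e+00 -4.44089210e-16
  7.73304076e-01  1.55908260e+00] [ 1.40859595e-01  6.58009406e-01  1.77076575e+00 -4.44089210e-16
  7.12817495e-01  1.82510232e+00]
-0.11344640137963143 -1.2 None None
```

All cues agree: the knob is at jig (75,-55), the post at about y -127, the clip's middle at about y +98.5, and every size matches to within about 2 mm. Next I approach and grip the knob.

```bash
cat >> h.py <<'E'
yaw=np.radians(-6.5); ex=np.array([np.cos(yaw),np.sin(yaw)]); ey=np.array([-ex[1],ex[0]]); O=np.array([.56856,.04943])
def W(x,y,z): return [*(O+x/1e3*ex+y/1e3*ey),z/1e3]
A=[np.pi,0,yaw+np.pi]
def st(t=''):
    s=read_state(); f=np.array(s['ft_force']); p=np.array(s['ee_pos']); q=p[:2]-O
    print(t,'t %.2f'%s['time'],'jig',(np.array([q@ex,q@ey,p[2]])*1e3).round(1),'F',np.round([f[:2]@ex,f[:2]@ey,f[2]],1),'Mz %.2f'%s['torque'][2],'w %.1f'%(s['gripper_width']*1e3)); return s
E
python3 - <<'E'
from h import *
move_gripper(.05)
move_ptp(W(75,-55,120),A); st('above')
line_to(W(75,-55,49),speed=.12); st('down')
move_gripper(0.0); pause(.2); st('closed')
snap('wrist','w1'); snap('scene','s1')
E
```

```text
above t 3.55 jig [ 75.  -54.2 120.2] F [-0.7 -0.6 -0.6] Mz 0.02 w 50.0
down t 4.29 jig [ 75.3 -54.9  49.5] F [-0.2 -0.5  0.2] Mz 0.07 w 50.3
closed t 5.17 jig [ 75.1 -55.8  49.2] F [-0.  -5.8  2.2] Mz -0.03 w 13.6
```

View pics/w1.png

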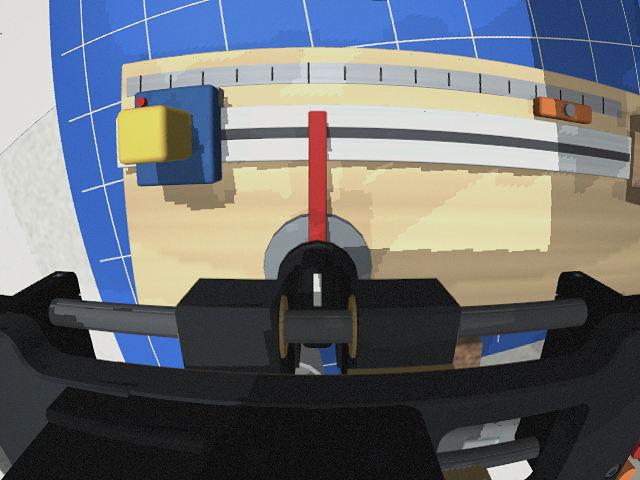

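The bar is held at 13.6 mm, about its true 14 mm. The side force says the knob is 0.8 mm further along -y, so I adopt y = -55.8. Now press, turn and release.

```bash
python3 - <<'E'
from h import *
line_to(W(75.1,-55.8,49.2),speed=.02); st('recentred')
line_to(W(75.1,-55.8,40.3),speed=.03); pause(.3); s=st('pressed')
q0=np.array(s['joints'])
for k in range(1,9):
    q=np.array(read_state()['joints']) if 0 else q0.copy(); q[5]+=.15*k; movej(q); s=st('turn %.2f'%(s['joints'][5]-q0[5]))
s=st('end %.3f'%(read_state()['joints'][5]-q0[5]))
snap('wrist','w2')
E
```

```text
recentred t 5.52 jig [ 75.1 -55.9  49.2] F [-1.3 -0.6  0.8] Mz -0.07 w 13.8
pressed t 6.27 jig [ 75.2 -55.9  41. ] F [-3.7 -2.1 10.8] Mz -0.02 w 13.3
turn 0.00 t 6.53 jig [ 75.2 -56.   41.4] F [-2.5 -2.4  7.4] Mz -0.02 w 13.8
turn 0.15 t 6.80 jig [ 75.2 -56.1  41.3] F [-3.  -2.4  7.4] Mz -0.13 w 14.0
turn 0.30 t 7.07 jig [ 75.2 -56.1  41.3] F [-3.3 -2.9  7.4] Mz -0.03 w 13.8
turn 0.45 t 7.33 jig [ 75.1 -56.1  41.3] F [-3.7 -3.8  7.4] Mz 0.02 w 14.1
turn 0.60 t 7.60 jig [ 75.1 -56.2  41.3] F [-2.7 -3.1  7.2] Mz -0.05 w 13.9
turn 0.75 t 7.87 jig [ 75.1 -56.2  41.3] F [-3.1 -3.6  6.7] Mz -0.09 w 13.7
turn 0.90 t 8.13 jig [ 75.  -56.2  41.3] F [-3.  -4.3  7. ] Mz -0.07 w 13.9
turn 1.05 t 8.40 jig [ 74.9 -56.3  41.2] F [-3.9 -4.1  7.4] Mz 0.00 w 13.9
end 1.201 t 8.40 jig [ 74.9 -56.3  41.2] F [-3.9 -4.1  7.4] Mz 0.00 w 13.9
```

```bash
python3 - <<'E'
from h import *
s=read_state(); q=np.array(s['joints']); q[5]+=.05; movej(q); pause(.2); s=st('over')
line_to(W(75,-55.9,49.5),speed=.03); pause(.3); st('up')
snap('wrist','w3')
move_gripper(.034); pause(.1); st('open')
line_to(W(75,-55.9,110),speed=.15); st('clear')
snap('scene','s3'); snap('top','t3')
a=cv2.imread('pics/w3.png')[:,:];b=cv2.imread('pics/s3.png')[160:360,180:440]
cv2.imwrite('pics/c3.png',np.hstack([cv2.resize(a,(400,300)),cv2.resize(b,(390,300))]))
E
```

```text
over t 8.90 jig [ 74.9 -56.3  41.6] F [-1.9 -1.2  8.4] Mz 0.68 w 13.6
up t 9.62 jig [ 74.8 -56.1  49.2] F [-1.1 -5.2 -2.5] Mz 0.65 w 14.1
open t 10.37 jig [ 75.  -55.9  49.5] F [ 0.  -0.2 -0.4] Mz 0.00 w 34.0
clear t 10.92 jig [ 74.7 -55.9 109.6] F [ 0.  -0.2 -0.3] Mz -0.02 w 33.9
```

View pics/c3.png

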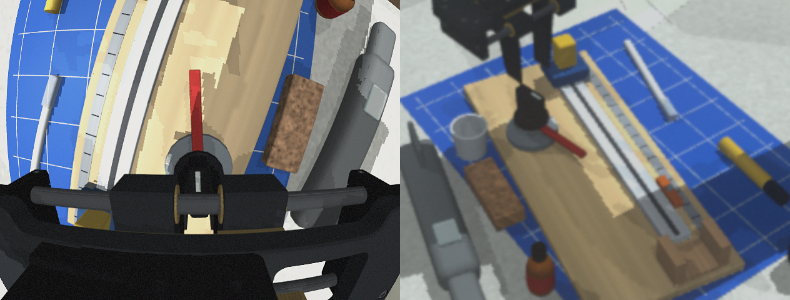

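The gate has swung clear of the rail, the stop torque of 0.68 N m was felt, and the knob rose 8 mm. The bystanders are unmoved. Now the post.

```bash
python3 - <<'E'
from h import *
move_gripper(.06)
move_ptp(W(0.5,-127,120),A)
line_to(W(0.5,-127,46),speed=.12); st('down')
move_gripper(0.0); pause(.3); st('closed')
snap('wrist','w4')
E
```

```text
down t 13.71 jig [   0.8 -127.    46.4] F [ 0.2 -0.4  1. ] Mz -0.03 w 60.3
closed t 14.68 jig [   0.6 -127.    46.1] F [ 0.1 -1.1  4.5] Mz -0.03 w 23.7
```

View pics/w4.png

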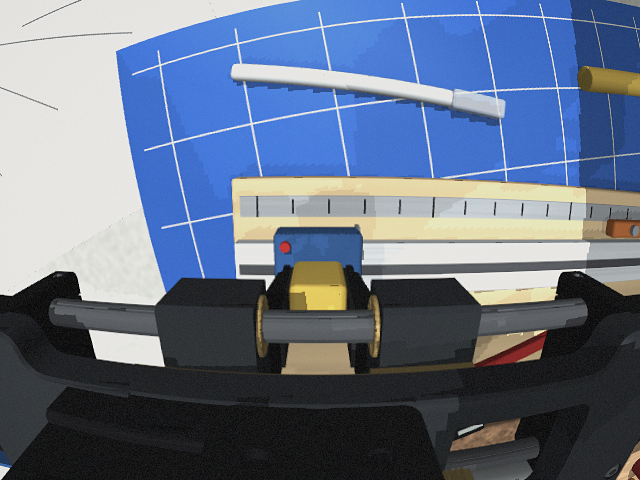

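The post is held (23.7 mm). I slide in stages, correcting the sideways force, then creep near the clip.

```bash
python3 - <<'E'
from h import *
x=0.6
for y in (-110,-70,-30,10,50,82):
    line_to(W(x,y,46.1),speed=.06); s=st('slide')
    fx=np.array(s['ft_force'])[:2]@ex; x+=np.clip(fx/6,-.6,.6)
    if abs(fx)>15: print('side force'); break
snap('wrist','w5')
E
```

```text
slide t 15.17 jig [   0.6 -109.7   46.2] F [-1.3  1.6  5.3] Mz 0.00 w 23.8
slide t 15.98 jig [  0.6 -70.   46.2] F [ 1.1 -0.5  5.3] Mz -0.01 w 23.8
slide t 16.80 jig [  0.6 -29.8  46.1] F [1.8 2.2 5.9] Mz 0.02 w 24.0
slide t 17.62 jig [ 0.6 10.2 46.2] F [-2.6  2.2  6.7] Mz -0.00 w 23.6
slide t 18.43 jig [ 0.5 50.1 46.2] F [-1.2  1.1  4.1] Mz 0.04 w 23.7
slide t 19.12 jig [ 0.5 82.  46.2] F [1.9 1.3 3.8] Mz -0.01 w 23.5
```

View pics/w5.png

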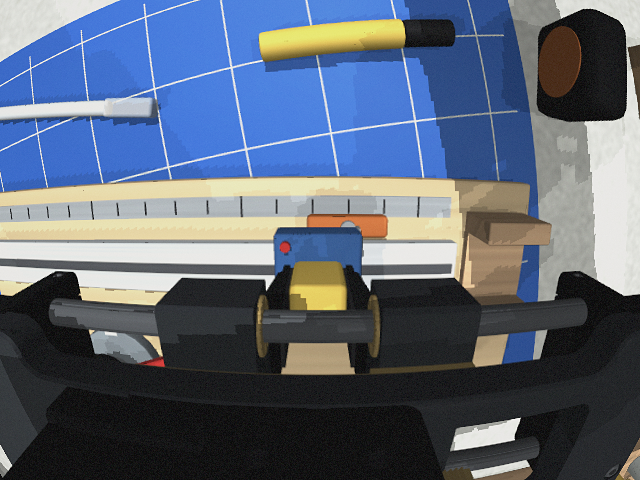

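The clip spans columns 307–387 (centre 347) and the carriage centre is at 318, so about 16 mm remain, which agrees with the map. Now I creep, reading the force along the rail.

```bash
python3 - <<'E'
from h import *
def fy(n=6):
    v=[]
    for _ in range(n):
        s=read_state(); v.append([np.array(s['ft_force'])[:2]@ey,(np.array(s['ee_pos'])[:2]-O)@ey*1e3]); pause(.02)
    return np.mean(v,0)
log=[]
line_to(W(.5,86,46.1),speed=.03)
y=86.
while y<107:
    line_to(W(.5,y,46.1),speed=.01); f,p=fy(); log.append((y,p.round(1),f.round(1)))
    if len(log)>3 and max(l[2] for l in log)>4 and f<-2.5: break
    y+=.75
print(*log,sep='\n'); st()
E
```

```text
(86.0, np.float64(86.0), np.float64(1.5))
(86.75, np.float64(86.6), np.float64(0.4))
(87.5, np.float64(87.3), np.float64(0.4))
(88.25, np.float64(88.1), np.float64(0.7))
(89.0, np.float64(88.9), np.float64(1.5))
(89.75, np.float64(89.8), np.float64(2.6))
(90.5, np.float64(90.8), np.float64(5.2))
(91.25, np.float64(91.4), np.float64(4.6))
(92.0, np.float64(92.3), np.float64(6.0))
(92.75, np.float64(92.7), np.float64(3.0))
(93.5, np.float64(93.1), np.float64(-0.0))
(94.25, np.float64(93.4), np.float64(-3.3))
 t 23.65 jig [ 0.5 93.4 46.1] F [ 1.9 -3.9  5.7] Mz 0.00 w 23.5
```

The signature is clear: pulled forward by up to 6 N from about 89.8, zero at about 93.2, then resisted (commanded 94.25, held at 93.4). That puts the ball in the notch about 5 mm before the clip's middle. I settle at the centre and check.

```bash
python3 - <<'E'
from h import *
line_to(W(.5,93.4,46.1),speed=.01); pause(.5); st('settled'); pause(.3); st('settled')
snap('wrist','w6'); snap('top','t6')
a=cv2.imread('pics/w5.png')[215:295,260:400];b=cv2.imread('pics/w6.png')[215:295,260:400]; t=cv2.imread('pics/t6.png')[70:350,140:440]
cv2.imwrite('pics/c6.png',np.hstack([cv2.resize(np.vstack([a,b]),(420,480),interpolation=2),cv2.resize(t,(370,480))]))
E
```

```text
settled t 24.40 jig [ 0.5 93.  46.1] F [ 0.8 -1.   5.3] Mz 0.00 w 24.1
settled t 24.70 jig [ 0.5 92.9 46.1] F [ 1.4 -0.8  5.2] Mz 0.01 w 23.7
```

View pics/c6.png

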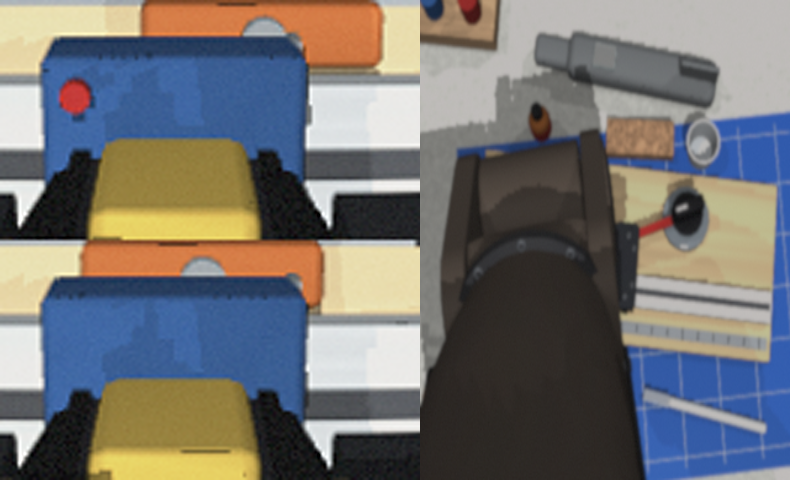

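The red pin, visible before at crop (75,97), has sunk out of sight. The clip overlaps the carriage, the gate is still clear and the bystanders are in place. Handing in.

```bash
python3 - <<'E'
from h import *
st('final'); finish_job()
E
```

```text
final t 24.80 jig [ 0.5 92.9 46.1] F [ 1.6 -0.2  6.3] Mz -0.01 w 23.8
the job is handed in; nothing more can be done
```

I finished the task and handed it in at 24.8 s of the 67 s allowed; the interface gave no verdict.

- **Release knob:** I pressed it about 8 mm and turned it 1.2 rad clockwise, feeling 0.68 N m against the end stop. I let it rise fully before letting go. The camera shows the gate swung clear of the rail.
- **Length stop:** I gripped the post and slid the stop past the gate to the clip. The force along the rail pulled the stop forward by up to 6 N, fell to zero at about y = 93.2 mm, then resisted.
- **Final checks:** The stop is held at y = 92.9 mm, about 5.5 mm before the clip's middle. The force along the rail is near zero, the post measures 23.8 mm in the fingers, and the red pin has sunk out of sight. In the last pictures, the things they show have not moved; the arm hides part of the view from above, and I did not measure their positions.
- **Disagreements:** The scene and top cameras differed by 2 to 4 mm along the rail, so I averaged them. The knob turned out to be 0.8 mm off my estimate, which I corrected by feel. No check failed.

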